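Clip the hold clamp onto the rejected filter cassette

TASK

Two filter cassettes stand leaning in their holders, one tagged green (passed) and one tagged red (rejected). Take the blue spring clamp off its rest and clip it squarely, near the middle, onto the top edge of the red-tagged cassette, pushed gently but fully home so that the orange pin stands out between its handles, and leave it clamped there. Keep the clamp off the green-tagged cassette and do not disturb the other things on the bench.

Things in the scene. Friction and masses are not known exactly. Their poses are not given: they have to be found in the camera images.
- clamp: blue spring clamp, 134 mm long, 30 mm wide, 0.1 kg, parked jaws down on its rest. Origin: midway between the jaw tips. z points from the tips along the clamp to the handles, y along its hinge, x the way the handles are squeezed. The pose is that of the half on the -x side; the +x half turns on the hinge. It may be clipped on either way round
- clamp_grip (a point): on the clamp's z axis midway between the handles, 113 mm from the jaw tips, where to squeeze. Handles here are 63 mm apart outside on a 6 mm plate (they splay to 68 mm at their ends); squeezed to the stop (about 20 N) they are parallel, 50 mm apart, each half turned by 0.14 rad. Axes as the clamp
- clamp_hinge (a point): middle of the clamp's hinge pin, 64 mm from the jaw tips. Axes as the clamp. Between hinge and tips is the throat, with a hard stop 46 mm from the tips, from which the orange pin stands down to 38 mm. Squeezed, the jaws stand 23 mm apart at the tips and 10 mm at the stop. Jaws are 13 to 16 mm thick, outward of the plate
- clamp_jaw (a joint): opening angle of the clamp, rad: 0 when it grips a 6 mm plate, about -0.1 empty and shut, 0.28 squeezed to the stop. The spring (about 11 N at the jaw tips) closes it.
- clamp_pin (a joint): orange pin through the clamp's throat, m: 0 free, 0.008 when an edge pushed into the throat has pressed it to the stop; its orange end then stands 8 mm out between the handles. Its spring gives 1 N at first and 3 N at the end. It falls back if the clamp is drawn off the edge: gripper pads that swing back as they open drag the clamp back some mm unless it is kept pressed home while being let go.
- rest: dark steel foot, 90 x 90 x 12 mm, fixed, with an upright aluminium blade 6 mm thick, 56 mm wide, its top at z = 44 mm. Origin under its centre; the blade's faces look along x. The clamp's jaw tips rest on the foot at z = 12 mm, either side of the blade.
- reject_holder: grey fixed holder, foot 120 x 128 x 12 mm, for the red-tagged cassette: a white plate 6 mm thick and 98 mm wide, in an aluminium frame that covers its sides (y = 50 to 56 mm) up to 58 mm above the tilt axis. Red tag, 34 x 40 mm, at y = 31 mm near the top edge, on both faces. Origin under the foot's centre; the cassette leans towards -x
- reject_holder_axis (a point): middle of the tilt axis of the red-tagged cassette, 30 mm behind the foot's centre, 38 mm up. z points up along the leaning cassette (0.3 to 0.55 rad from vertical), y along its top edge, x square to it; its mid-plane is x = 0. The top edge stands at an unmeasured z of 110 to 145 mm: find it by touch or sight. Frame and plate are locked and do not give
- pass_holder: the same holder with the green-tagged cassette, also leaning towards -x. Origin under the centre of its foot. Its plate reaches at most 180 mm above the table: carry the clamp past it higher than that.
- bottle: white plastic bottle, 57 mm across, 137 mm high, loose; origin under its centre
- dish: clear glass dish, 93 mm across, 46 mm high, loose; origin under its centre
- timer: bench timer, 52 x 66 x 17 mm, loose; origin under its centre
- tape: roll of beige tape lying flat, 100 mm across, 25 mm high, loose; origin under its centre

How it is judged:
By the outcome, as a careful person would: the job done as asked, in the order asked, and still so for the second after the job is handed in, with the robot touching nothing.
It also fails if it takes over 45 s, if anything falls off the work surface, if the arm or the gripper's body presses on something with over 40 N, if the wrist force passes 120 N, or if a joint passes its speed limit or range.

ROBOT

A 6-joint arm with a two-finger parallel gripper is mounted at the origin on a cart in front of the work surface, level with it; the furniture and walls round the work are solid. World frame = base frame: x ahead of the robot, y to its left, z up, the work surface at z = 0. Lengths are in m, angles in rad, forces in N, time in s.
With the tool pointing down it reaches from about 0.3 to 0.75 m from the base axis. Payload 8.5 kg.
Tool frame: the origin (TCP) lies between the finger pads; the fingertips stand 25 mm ahead of it and the grasp point (between the pads) lies 6 mm ahead of it; z points along the fingers, y is the line along which they close (so a half turn about z gives the same grasp; the last joint's range is limited). The gripper opens to 85 mm and grips with 20 to 120 N. Pads are 22 mm wide; open, the fingers measure 114 mm over their backs; the gripper's body (76 mm by 85 mm) begins 54 mm behind the grasp point. The pads swing forward as they close: fully open they stand 13 mm farther back than shut.
Start: joints at [-1.431, 0.381, 1.297, -0, 1.464, -0.215], TCP at [0.191, -0.516, 0.256] pointing down, gripper open.
Joint ranges: [-3.11, 3.11], [-0.89, 2.33], [0.22, 2.48], [-1.42, 4.56], [0.17, 2.85], [-2.88, 2.88]. Speed limits (rad/s): [2.39, 2.39, 3.14, 3.14, 3.14, 3.14].

INTERFACE

Orientations are given as a rotation vector (axis times angle).
In Python, from workcell import env gives the robot as it stands.
- The arm moves only by the shell command python3 -m crank 'ROWS'. ROWS is JSON, a list of rows, each an object with "dr": the turn, a rotation vector about the world's x, y, z in degrees, a list of three; "dp": the shift along the world's x, y, z in m, a list of three; "claw": the opening in per cent of the stroke, from 0 (shut) to 100 (fully open). A call has 1 to 12 rows; each row is the pose to reach, as a shift and turn from the pose commanded when the call began; what a row does not reach only later rows make up. A row lasts 1/10 s, in which the tool goes at most 50 mm and 8.59 degrees, less where a joint would pass 70% of its speed; a pose out of reach is approached as far as the arm can. A call with a gripper value outside its range is refused whole. The fingers move at their own pace and stop on an object; the grip force is fixed at half the most. Time passes only in rows, so rows that repeat a pose let the fingers close. It gives the time, the measured TCP pose, the force, the opening and the grip force at its end, in the units of the state.
- env.observe(): the state, without advancing time (a new reading comes with each control period).
- env.capture(name): name is "scene" or "top" or "wrist"; returns the picture (400x640x3 uint8, red, green, blue); there is no depth.
- env.calibration(name): a dict with "vertical_fov" (degrees; the focal length in pixels is half the picture's height over the tangent of half this angle, whatever the lens; pixels are square), "cx", "cy" (the principal point, pixels), "R" (3x3) and "t" (3): a world point X has camera coordinates R X + t; the wrist camera has in their place "hand_eye" (4x4, takes a point from camera to tool coordinates, whose origin is the TCP and whose axes are the flange's). Camera axes: x right, y down, z forward; pixel columns grow to the right and rows downward; lengths in m; the calibration is good to about 2 mm. A picture is of the moment at which its call begins: read the wrist's pose just before it. calibration takes no time and is no camera call.
- env.close_job(): hands the job in; it is judged then, once.
The state is a dict: "t": time; "joint_positions": joint angles; "joint_vel": joint speeds; "joint_efforts": joint torques, N m; "eef_pos": TCP position; "tcp_rot": TCP orientation; "contact_force": force on the tool from outside, world axes, zero at the start; "wrist_torque": the same for the moment, N m; "grip_width": finger opening in m; "grip_force": force on a finger pad.
Only numpy, scipy, OpenCV 4.12 (cv2) and the standard library are available. Lean on these libraries where they do the work, as an engineer would, in place of code of your own. Each camera call takes 0.05 s, during which the arm holds its last target. There are 200 camera calls.

## Working session

There is one attempt and no reset: what is moved stays moved. The work goes in short steps, Python scripts to look and compute and a shell command to move; the robot and the scene stay as the last step left them, time stands still between calls to the robot, and variables do not carry over. Pictures are saved under pics/ and viewed, at most 10 in all, crops included, and the job is handed in when it is done.

```bash
mkdir -p pics
python3 - <<'E'
from workcell import env
import cv2,numpy as np
for n in("scene","top"):
    im=env.capture(n); cv2.imwrite(f"pics/{n}0.png",im[:,:,::-1])
    c=env.calibration(n); print(n,c["vertical_fov"],c["cx"],c["cy"],np.round(c["R"],3).tolist(),np.round(c["t"],3).tolist())
print(env.calibration("wrist"))
s=env.observe();print(s["t"],s["eef_pos"],s["tcp_rot"],s["grip_width"])
E
```

```text
scene 51.59178862860184 320.05920861602954 203.72297963296631 [[-0.77, -0.638, -0.001], [-0.441, 0.532, -0.723], [0.462, -0.556, -0.691]] [0.342, 0.351, 1.037]
top 48.17713766184547 312.92724001571577 205.02497940423928 [[0.014, -1.0, 0.011], [-0.996, -0.015, -0.094], [0.094, -0.01, -0.996]] [-0.103, 0.531, 1.377]
{'vertical_fov': 61.445884230197954, 'cx': 327.2089214022644, 'cy': 201.35482895064067, 'hand_eye': array([[-8.36181853e-05, -9.45973238e-01, -3.24244700e-01,
         8.28955896e-02],
       [ 9.99999786e-01, -2.89507556e-04,  5.86742768e-04,
        -3.62681378e-05],
       [-6.48914247e-04, -3.24244582e-01,  9.45973060e-01,
        -1.16932980e-01],
       [ 0.00000000e+00,  0.00000000e+00,  0.00000000e+00,
         1.00000000e+00]])}
0.1 [ 0.19103098 -0.51550232  0.25578838] [-3.09100186e+00 -5.54172047e-01 -5.42201137e-05] 0.08549709608874868
```

View pics/scene0.png

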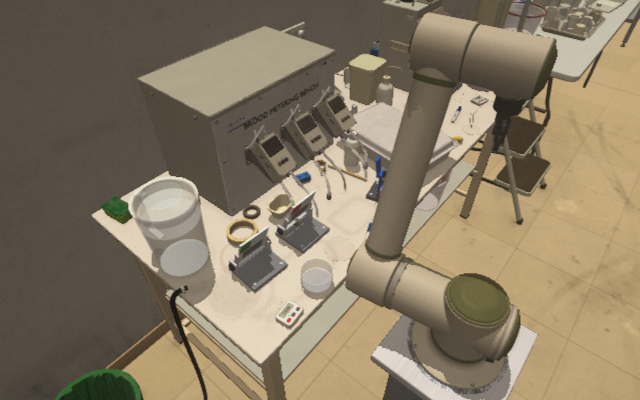

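View pics/top0.png

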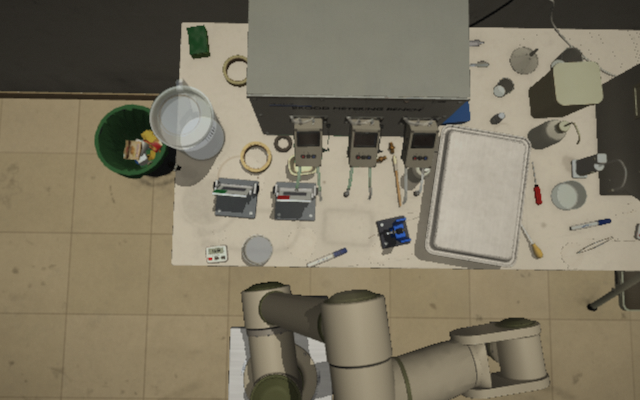

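The scene view shows both holders (green about (253,255), red about (300,225)) and the blue clamp at about (378,180). In the top view green is at (235,196), red at (295,198), the clamp at (394,232), dish at (257,250), timer at (216,254) and tape at (256,157). I'll enlarge both views.

```bash
cat > h.py <<'E'
import numpy as np,cv2
from scipy.spatial.transform import Rotation as Ro
from workcell import env
def cam(n,s=None):
    c=env.calibration(n); f=200/np.tan(np.radians(c["vertical_fov"]/2))
    if n=="wrist":
        T=np.eye(4);T[:3,:3]=Ro.from_rotvec(s["tcp_rot"]).as_matrix();T[:3,3]=s["eef_pos"]
        W=np.linalg.inv(T@c["hand_eye"]);R,t=W[:3,:3],W[:3,3]
    else: R,t=np.array(c["R"]),np.array(c["t"])
    return np.array([[f,0,c["cx"]],[0,f,c["cy"]],[0,0,1]])@np.c_[R,t]
def proj(P,X): q=P@np.append(X,1); return q[:2]/q[2]
def atz(P,uv,z):
    A=[[*(P[0]-uv[0]*P[2])],[*(P[1]-uv[1]*P[2])]];A=np.array(A)
    return np.append(np.linalg.solve(A[:,:2],-A[:,2]*z-A[:,3]),z)
def tri(*o):
    A=np.vstack([[P[0]-u*P[2],P[1]-v*P[2]] for P,(u,v) in o]);A/=np.linalg.norm(A[:,:3],axis=1)[:,None]
    x,r,_,_=np.linalg.lstsq(A[:,:3],-A[:,3],rcond=None);return x,np.sqrt(r)
def crop(src,dst,u0,v0,u1,v1,k):
    im=cv2.imread(src)[v0:v1,u0:u1]; return cv2.resize(im,None,fx=k,fy=k,interpolation=cv2.INTER_CUBIC)
E
python3 - <<'E'
from h import *
a=crop("pics/top0.png",0,200,160,420,260,3.6); b=crop("pics/scene0.png",0,220,150,420,290,3.6)
b=cv2.resize(b,None,fx=.45,fy=.45)
cv2.imwrite("pics/c1.png",a)
P=cam("top")
for n,uv,z in [("clamp",(394,232),.1),("red",(290,197),.14),("green",(222,191),.14),("redfoot c",(296,203),.012),("dish",(257,250),.046),("restfoot",(394,233),.012)]: print(n,atz(P,uv,z).round(3))
E
```

```text
clamp [ 0.449 -0.336  0.1  ]
red [ 0.544 -0.028  0.14 ]
green [0.558 0.168 0.14 ]
redfoot c [ 0.539 -0.042  0.012]
dish [0.39  0.074 0.046]
restfoot [ 0.449 -0.353  0.012]
```

View pics/c1.png

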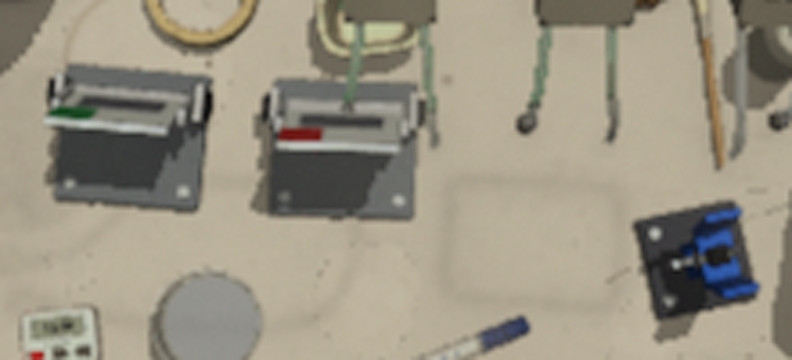

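```bash
python3 -m crank '[{"dr":[0,0,40],"dp":[0.12,0.08,0.03],"claw":100},{"dr":[0,0,82],"dp":[0.255,0.18,0.03],"claw":100},{"dr":[0,0,82],"dp":[0.255,0.18,0.03],"claw":100},{"dr":[0,0,82],"dp":[0.255,0.18,0.03],"claw":100},{"dr":[0,0,82],"dp":[0.255,0.18,0.03],"claw":100},{"dr":[0,0,82],"dp":[0.255,0.18,0.03],"claw":100},{"dr":[0,0,82],"dp":[0.255,0.18,0.03],"claw":100},{"dr":[0,0,82],"dp":[0.255,0.18,0.03],"claw":100},{"dr":[0,0,82],"dp":[0.255,0.18,0.03],"claw":100},{"dr":[0,0,82],"dp":[0.255,0.18,0.03],"claw":100},{"dr":[0,0,82],"dp":[0.255,0.18,0.03],"claw":100},{"dr":[0,0,82],"dp":[0.255,0.18,0.03],"claw":100}]'
python3 - <<'E'
from h import *
import json
s=env.observe(); json.dump({k:np.array(s[k]).tolist() for k in("eef_pos","tcp_rot","joint_positions")},open("s1.json","w"))
cv2.imwrite("pics/w1.png",env.capture("wrist")[:,:,::-1])
cv2.imwrite("pics/scene1.png",env.capture("scene")[:,:,::-1])
a=cv2.imread("pics/w1.png");b=crop("pics/scene1.png",0,270,150,430,270,3)
c=np.zeros((400,640,3),np.uint8)
cv2.imwrite("pics/c2.png",a);cv2.imwrite("pics/c3.png",np.vstack([cv2.resize(crop("pics/top0.png",0,360,205,420,265,1),(320,320),interpolation=2),np.zeros((1,320,3),np.uint8)]))
print(s["eef_pos"],Ro.from_rotvec(s["tcp_rot"]).as_matrix().round(3).tolist(),s["joint_positions"],s["t"])
E
```

```text
t: 1.3
eef_pos: [0.446, -0.3357, 0.2861]
tcp_rot: [-1.973, -2.444, -0.0]
contact_force: [0.1, 0.4, 0.3]
grip_width: 0.0858
grip_force: 0.0
[ 0.44597208 -0.33571089  0.28607851] [[-0.211, 0.977, -0.0], [0.977, 0.211, 0.0], [0.0, -0.0, -1.0]] [-8.57322661e-01  3.76526134e-01  1.21714364e+00 -6.17113490e-05
  1.54851876e+00 -1.07004273e+00] 1.3
```

View pics/w1.png

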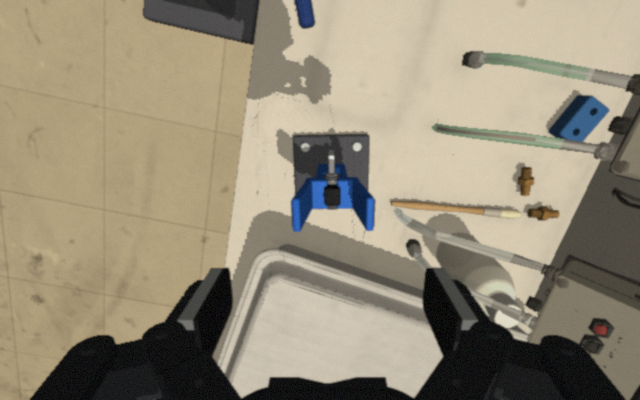

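The wrist view shows the clamp square to the image: handle ends at about (297,228) and (370,228), foot corners at (293,133) and (369,133). I'll zoom in on it.

Run:
```python
from h import *
a=crop("pics/w1.png",0,270,120,400,240,4.5)
b=cv2.resize(crop("pics/top0.png",0,370,205,420,265,1),(450,540),interpolation=2)[:,:200*1]
cv2.imwrite("pics/c4.png",a)
```

```text
(no output)
```

View pics/c4.png

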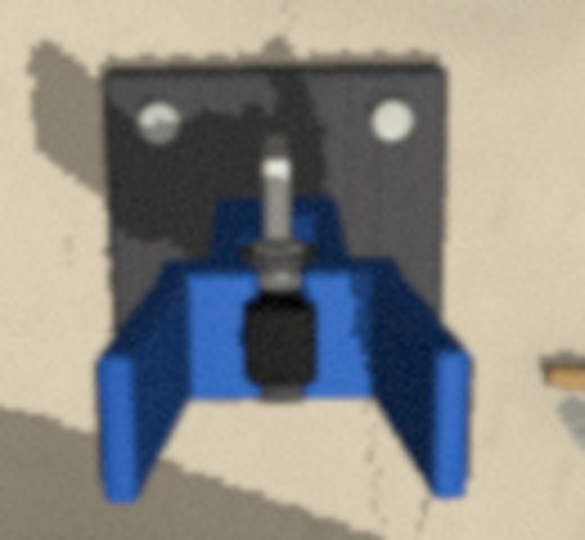

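Run:
```python
from h import *
import json
s=json.load(open("s1.json"));W=cam("wrist",s);T=cam("top")
L=np.array([270,120])
print("tri",tri((W,(333.3,214.4)),(T,(402.8,230.2))))
for z in(.14,.146,.15):
    l=atz(W,L+np.array([104,426])/4.5,z);r=atz(W,L+np.array([465.5,424])/4.5,z);c=(l+r)/2
    print(z,c.round(4),np.linalg.norm(l-r),np.degrees(np.arctan2(*(r-l)[1::-1])), c-np.array(s["eef_pos"]))
fl=atz(W,L+np.array([105,68])/4.5,.012);fr=atz(W,L+np.array([445,68])/4.5,.012);print(fl,fr,np.linalg.norm(fl-fr),np.degrees(np.arctan2(*(fr-fl)[1::-1])))
```

```text
tri (array([ 0.45337894, -0.35310802,  0.13954499]), array([0.001155]))
0.14 [ 0.4541 -0.3527  0.14  ] 0.06726879753500631 12.537059944209712 [ 0.00810619 -0.01697891 -0.14607851]
0.146 [ 0.4535 -0.3504  0.146 ] 0.06573445519118602 12.537059944209693 [ 0.00750736 -0.0147352  -0.14007851]
0.15 [ 0.4531 -0.349   0.15  ] 0.06471156029530571 12.53705994420965 [ 0.00710814 -0.01323939 -0.13607851]
[ 0.40074002 -0.31478175  0.012     ] [ 0.48572114 -0.29642639  0.012     ] 0.08694084561365538 12.188270961073927
```

```bash
python3 -m crank '[{"dr":[0,0,0],"dp":[0.0077,-0.0155,-0.03],"claw":100},{"dr":[0,0,0],"dp":[0.0077,-0.0155,-0.07],"claw":100},{"dr":[0,0,0],"dp":[0.0077,-0.0155,-0.11],"claw":100},{"dr":[0,0,0],"dp":[0.0077,-0.0155,-0.14],"claw":100},{"dr":[0,0,0],"dp":[0.0077,-0.0155,-0.155],"claw":100},{"dr":[0,0,0],"dp":[0.0077,-0.0155,-0.155],"claw":100}]'
python3 -m crank '[{"dr":[0,0,0],"dp":[0,0,0],"claw":40},{"dr":[0,0,0],"dp":[0,0,0],"claw":40},{"dr":[0,0,0],"dp":[0,0,0],"claw":40},{"dr":[0,0,0],"dp":[0,0,0],"claw":40},{"dr":[0,0,0],"dp":[0,0,0],"claw":40},{"dr":[0,0,0],"dp":[0,0,0],"claw":40}]'
```

```text
t: 2.0
eef_pos: [0.4531, -0.3506, 0.1292]
tcp_rot: [-1.969, -2.442, -0.001]
contact_force: [-1.1, -0.5, 0.4]
grip_width: 0.0853
grip_force: 0.0
t: 2.6
eef_pos: [0.4555, -0.3534, 0.1369]
tcp_rot: [1.963, 2.438, -0.004]
contact_force: [-1.4, -0.0, 24.3]
grip_width: 0.0486
grip_force: 60.9
```

```bash
python3 -m crank '[{"dr":[0,0,0],"dp":[0,0,0.02],"claw":40},{"dr":[0,0,0],"dp":[0,0,0.06],"claw":40},{"dr":[0,0,0],"dp":[0,0,0.11],"claw":40},{"dr":[0,0,0],"dp":[0,0,0.16],"claw":40},{"dr":[0,0,-14],"dp":[0.0,0.05,0.20],"claw":40},{"dr":[0,0,-14],"dp":[0.0,0.1,0.20],"claw":40},{"dr":[0,0,-14],"dp":[0.0,0.15,0.20],"claw":40},{"dr":[0,0,-14],"dp":[0.0,0.2,0.20],"claw":40},{"dr":[0,0,-14],"dp":[0.0,0.22,0.20],"claw":40},{"dr":[0,0,-14],"dp":[0.0,0.22,0.20],"claw":40}]'
python3 - <<'E'
from h import *
import json
s=env.observe(); json.dump({k:np.array(s[k]).tolist() for k in("eef_pos","tcp_rot","joint_positions")},open("s2.json","w"))
cv2.imwrite("pics/w2.png",env.capture("wrist")[:,:,::-1])
print(s["eef_pos"],Ro.from_rotvec(s["tcp_rot"]).as_matrix().round(3).tolist(),s["joint_positions"],s["t"],s["contact_force"],s["grip_width"],s["grip_force"])
W=cam("wrist",s);print(proj(W,[.54,-.03,.13]))
E
```

```text
t: 3.6
eef_pos: [0.4533, -0.1277, 0.3333]
tcp_rot: [2.247, 2.191, 0.002]
contact_force: [-1.1, -0.2, -1.3]
grip_width: 0.048
grip_force: 63.4
[ 0.45328863 -0.12773997  0.33328084] [[0.025, 1.0, 0.003], [1.0, -0.025, -0.001], [-0.001, 0.003, -1.0]] [-5.27213150e-01  1.89923812e-01  1.34898245e+00  7.19454804e-04
  1.59965216e+00 -5.01861642e-01] 3.6 [-1.06205746 -0.20589915 -1.29219379] 0.048013778707080956 63.40485194697976
[422.43454594  65.81513628]
```

View pics/w2.png

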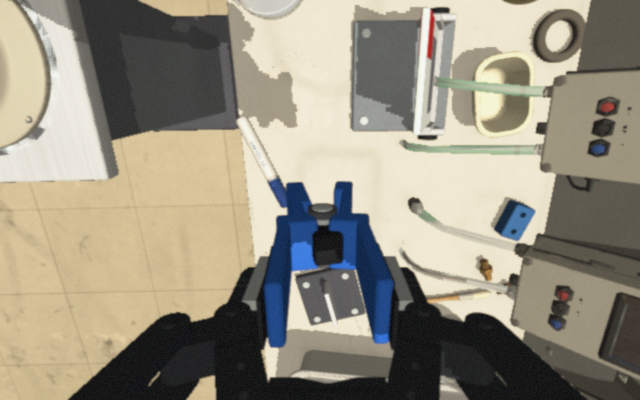

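The clamp is in hand, squeezed. The red cassette's white top edge runs at about u=420, v=10–137, with a green hose ending at about (438,82) just behind it. I'll zoom in.

Run:
```python
from h import *
a=crop("pics/w2.png",0,370,0,500,150,4)
b=crop("pics/scene1.png",0,270,180,340,255,3.6)
c=np.zeros((600,800,3),np.uint8);c[:600,:520]=a;c[:270,530:782]=b;cv2.imwrite("pics/c5.png",c)
```

```text
(no output)
```

View pics/c5.png

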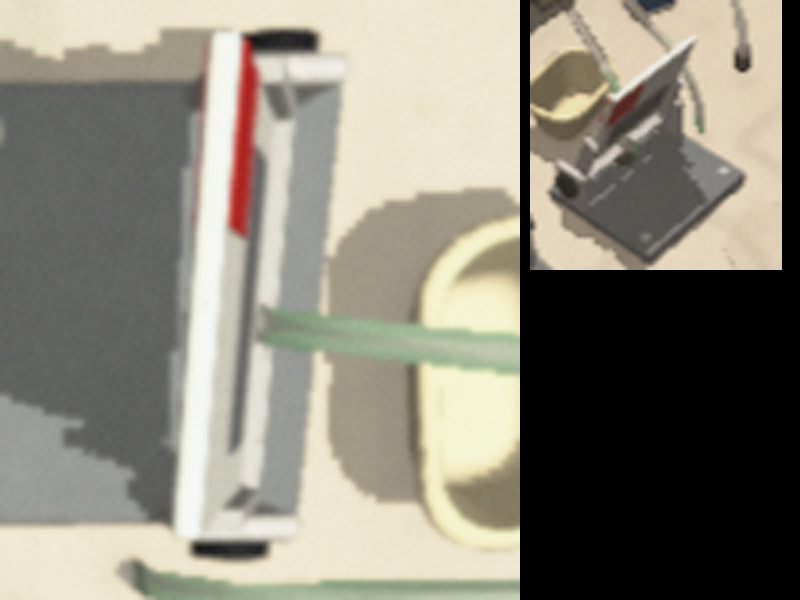

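Run:
```python
from h import *
import json
s=json.load(open("s2.json"));W=cam("wrist",s);T=cam("top");S=cam("scene")
sc=lambda u,v:(270+(u-530)/3.6,180+v/3.6)
tp=lambda u,v:(200+u/3.6,160+v/3.6)
for n,w,t,c in [("L(+y)",(426.5,8.3),tp(275,146),sc(610,97)),("R",(417,134.3),tp(398,150),sc(693,41))]:
    print(n,tri((W,w),(S,c)),tri((W,w),(T,t)),tri((W,w),(T,t),(S,c)))
print("hose",tri((W,(435,81)),(T,tp(348,107))))
for z in(.05,.08,.11,.14,.17): X=atz(W,(435,81),z);print(z,X.round(3),proj(S,X),proj(T,X))
# hinge boss of frame axis: brackets ends in w2 near tilt axis
```

```text
L(+y) (array([0.53544085, 0.01110933, 0.15357632]), array([0.00210096])) (array([0.53021999, 0.0084872 , 0.16689071]), array([0.00063047])) (array([0.53360823, 0.01090599, 0.15481492]), array([0.00394678]))
R (array([ 0.53502646, -0.08765265,  0.14526162]), array([0.00029042])) (array([ 0.52967766, -0.08641293,  0.16161656]), array([0.00192199])) (array([ 0.53266503, -0.08685607,  0.14759168]), array([0.00334264]))
hose (array([ 0.57684126, -0.04356439,  0.04880675]), array([0.00137389]))
0.05 [ 0.577 -0.043  0.05 ] [296.14894856 215.84146244] [296.03280108 189.72810506]
0.08 [ 0.567 -0.043  0.08 ] [298.00004337 210.29409692] [295.76256589 191.46805352]
0.11 [ 0.558 -0.043  0.11 ] [299.92529558 204.52449633] [295.47975055 193.28900105]
0.14 [ 0.549 -0.043  0.14 ] [301.92925253 198.51903315] [295.18345568 195.1967385 ]
0.17 [ 0.54  -0.043  0.17 ] [304.01684115 192.26294239] [294.87269406 197.19762222]
```

Run:
```python
from h import *
import json
s=json.load(open("s2.json"));W=cam("wrist",s);T=cam("top")
tp=lambda u,v:(200+u/3.6,160+v/3.6)
a=atz(W,(440.7,10),.038);b=atz(W,(427.5,137),.038);print("knobs wrist",a,b,(a+b)/2)
a=atz(T,tp(267,105),.038);b=atz(T,tp(420,112),.038);print("knobs top",a,b,(a+b)/2)
f=[atz(T,tp(*p),.012) for p in((268,215),(412,217),(416,83),(276,80))];print("foot",np.mean(f,0),f)
f=[atz(W,p,.012) for p in((352,22),(352,131))];print("front edge wrist",f)
p=[atz(W,p,.152) for p in((426.5,8.3),(417,134.3))];print("edge@.152",p,np.degrees(np.arctan2(p[0][0]-p[1][0],p[0][1]-p[1][1])))
```

```text
knobs wrist [0.58063823 0.02993848 0.038     ] [ 0.57610285 -0.10661087  0.038     ] [ 0.57837054 -0.0383362   0.038     ]
knobs top [0.57879187 0.02581106 0.038     ] [ 0.5746706  -0.10659826  0.038     ] [ 0.57673123 -0.0403936   0.038     ]
foot [ 0.54461094 -0.03980104  0.012     ] [array([0.48511881, 0.02485883, 0.012     ]), array([ 0.48515568, -0.10123656,  0.012     ]), array([ 0.6036846 , -0.10320465,  0.012     ]), array([0.60448467, 0.02037821, 0.012     ])]
front edge wrist [array([0.48635993, 0.02481203, 0.012     ]), array([ 0.48617954, -0.10036717,  0.012     ])]
edge@.152 [array([0.53451792, 0.01084959, 0.152     ]), array([ 0.53307533, -0.08679282,  0.152     ])] 0.8464387459620258
```

```bash
python3 -m crank '[{"dr":[0,-8,0],"dp":[0.003,0.03,0],"claw":40},{"dr":[0,-16,0],"dp":[0.01,0.06,-0.01],"claw":40},{"dr":[0,-20.7,0],"dp":[0.02,0.09,-0.02],"claw":40},{"dr":[0,-20.7,0],"dp":[0.023,0.09,-0.028],"claw":40},{"dr":[0,-20.7,0],"dp":[0.023,0.09,-0.028],"claw":40},{"dr":[0,-20.7,0],"dp":[0.023,0.09,-0.028],"claw":40},{"dr":[0,-20.7,0],"dp":[0.023,0.09,-0.028],"claw":40}]'
python3 - <<'E'
from h import *
import json
s=env.observe(); json.dump({k:np.array(s[k]).tolist() for k in("eef_pos","tcp_rot","joint_positions")},open("s3.json","w"))
cv2.imwrite("pics/w3.png",env.capture("wrist")[:,:,::-1])
print(s["eef_pos"],Ro.from_rotvec(s["tcp_rot"]).as_matrix().round(3).tolist(),s["joint_positions"],s["t"],s["contact_force"],s["grip_width"],s["grip_force"])
W=cam("wrist",s)
for y in(.011,-.087): print(proj(W,[.5337,y,.152]))
a=crop("pics/w3.png",0,220,30,430,230,3.75)[:600,:800];cv2.imwrite("pics/c6.png",cv2.resize(a,None,fx=.79,fy=.79))
cv2.imwrite("pics/c6.png",cv2.resize(cv2.imread("pics/w3.png")[0:300,160:520],None,fx=2,fy=2,interpolation=2))
E
```

```text
t: 4.35
eef_pos: [0.4773, -0.0424, 0.3039]
tcp_rot: [2.057, 1.995, 0.375]
contact_force: [-0.4, 0.7, -0.6]
grip_width: 0.0481
grip_force: 63.5
[ 0.47725681 -0.04239989  0.30385697] [[0.029, 0.935, 0.354], [1.0, -0.03, -0.001], [0.01, 0.354, -0.935]] [-0.40660166  0.08102912  1.6093488   0.15490568  1.12123571 -0.42039083] 4.35 [-0.40883626  0.71275236 -0.63665381] 0.04809420384808927 63.46993108280003
[325.0610099  124.59551626]
[328.52317639 234.61019226]
```

View pics/c6.png

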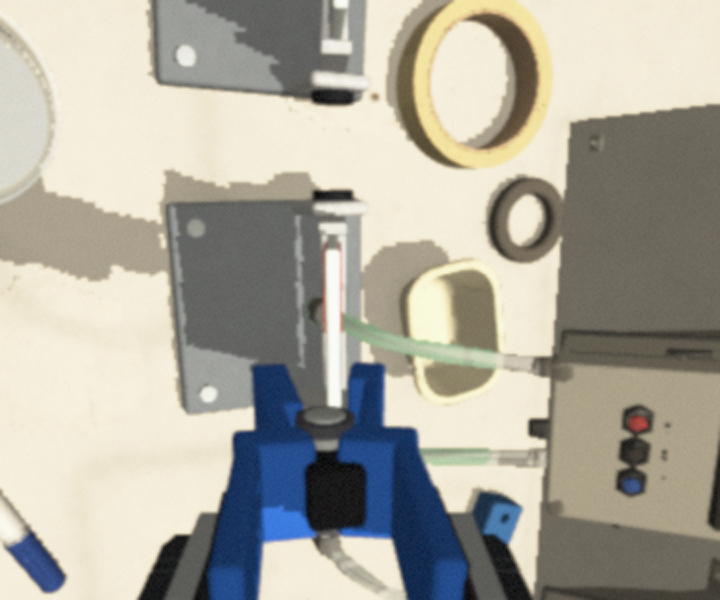

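The plate is seen nearly edge-on (top edge at u about 327, from v=123), so my tilt matches the lean. The jaws (about u 286–352 at v=185) look shifted a few mm left of the plate, so I'll measure with a blue mask.

Run:
```python
from h import *
for n in("w2","w3"):
    im=cv2.imread(f"pics/{n}.png").astype(int);m=(im[:,:,0]>im[:,:,2]+40)&(im[:,:,0]>im[:,:,1]+25);m[:,:230]=0;m[:,400:]=0
    for v in (183,186,190,195,200,205,212,218,225,240,260,280,300,320,340,345):
        d=np.flatnonzero(np.diff(np.r_[0,m[v].astype(int),0]));r=[(a,b-1) for a,b in zip(d[::2],d[1::2]) if b-a>3];print(n,v,r)
im=cv2.imread("pics/w3.png").astype(int)
for v in(130,145,160,175,190,198): 
    w=np.flatnonzero(im[v,310:345].min(1)>225)+310;print(v,w.min() if len(w) else 0,w.max() if len(w) else 0)
```

```text
w2 183 [(np.int64(269), np.int64(280)), (np.int64(292), np.int64(300)), (np.int64(337), np.int64(350))]
w2 186 [(np.int64(271), np.int64(281)), (np.int64(287), np.int64(302)), (np.int64(336), np.int64(350))]
w2 190 [(np.int64(273), np.int64(284)), (np.int64(287), np.int64(304)), (np.int64(335), np.int64(350))]
w2 195 [(np.int64(276), np.int64(306)), (np.int64(334), np.int64(350))]
w2 200 [(np.int64(278), np.int64(308)), (np.int64(334), np.int64(350))]
w2 205 [(np.int64(281), np.int64(309)), (np.int64(335), np.int64(350))]
w2 212 [(np.int64(289), np.int64(307)), (np.int64(337), np.int64(350))]
w2 218 [(np.int64(277), np.int64(315)), (np.int64(330), np.int64(367))]
w2 225 [(np.int64(278), np.int64(317)), (np.int64(329), np.int64(368))]
w2 240 [(np.int64(275), np.int64(312)), (np.int64(343), np.int64(374))]
w2 260 [(np.int64(270), np.int64(314)), (np.int64(342), np.int64(384))]
w2 280 [(np.int64(265), np.int64(289)), (np.int64(360), np.int64(392))]
w2 300 [(np.int64(265), np.int64(287)), (np.int64(365), np.int64(391))]
w2 320 [(np.int64(266), np.int64(285)), (np.int64(370), np.int64(389
[... 607 characters left out ...]
int64(351))]
w3 218 [(np.int64(277), np.int64(315)), (np.int64(330), np.int64(368))]
w3 225 [(np.int64(277), np.int64(317)), (np.int64(329), np.int64(368))]
w3 240 [(np.int64(275), np.int64(312)), (np.int64(343), np.int64(374))]
w3 260 [(np.int64(270), np.int64(314)), (np.int64(342), np.int64(384))]
w3 280 [(np.int64(265), np.int64(289)), (np.int64(360), np.int64(392))]
w3 300 [(np.int64(265), np.int64(288)), (np.int64(365), np.int64(391))]
w3 320 [(np.int64(266), np.int64(286)), (np.int64(370), np.int64(389))]
w3 340 [(np.int64(268), np.int64(284)), (np.int64(374), np.int64(388))]
w3 345 [(np.int64(269), np.int64(283))]
130 324 329
145 324 329
160 324 329
175 325 329
190 325 329
198 325 329
```

```bash
python3 -m crank '[{"dr":[0,-2.75,0],"dp":[0,0.005,0],"claw":40},{"dr":[0,-2.75,0],"dp":[0.0053,0.005,-0.014],"claw":40},{"dr":[0,-2.75,0],"dp":[0.0106,0.005,-0.0281],"claw":40},{"dr":[0,-2.75,0],"dp":[0.0159,0.005,-0.0421],"claw":40},{"dr":[0,-2.75,0],"dp":[0.0194,0.005,-0.0514],"claw":40},{"dr":[0,-2.75,0],"dp":[0.0194,0.005,-0.0514],"claw":40},{"dr":[0,-2.75,0],"dp":[0.0194,0.005,-0.0514],"claw":40}]'
python3 - <<'E'
from h import *
import json
s=env.observe(); json.dump({k:np.array(s[k]).tolist() for k in("eef_pos","tcp_rot","joint_positions")},open("s4.json","w"))
im=env.capture("wrist")[:,:,::-1];cv2.imwrite("pics/w4.png",im);im=im.astype(int)
cv2.imwrite("pics/scene4.png",env.capture("scene")[:,:,::-1])
m=(im[:,:,0]>im[:,:,2]+40)&(im[:,:,0]>im[:,:,1]+25);m[:,:230]=0;m[:,400:]=0
for v in(183,190,200,210,220): 
    d=np.flatnonzero(np.diff(np.r_[0,m[v].astype(int),0]));print(v,[(int(a),int(b)-1) for a,b in zip(d[::2],d[1::2]) if b-a>3])
for v in range(60,215,10): 
    w=np.flatnonzero(im[v,305:345].min(1)>215)+305;print(v,w.min() if len(w) else 0,w.max() if len(w) else 0)
print(s["eef_pos"],Ro.from_rotvec(s["tcp_rot"]).as_matrix().round(3).tolist(),s["t"],s["contact_force"],s["grip_width"])
a=im[60:240,240:420].astype(np.uint8);cv2.imwrite("pics/c7.png",cv2.resize(a,(600,600),interpolation=2))
E
```

```text
t: 5.1
eef_pos: [0.4964, -0.0365, 0.2524]
tcp_rot: [2.027, 1.969, 0.421]
contact_force: [-0.9, 0.4, -1.2]
grip_width: 0.0481
grip_force: 63.5
183 [(288, 302), (337, 351)]
190 [(287, 305), (335, 351)]
200 [(287, 309), (335, 351)]
210 [(288, 307), (337, 351)]
220 [(277, 315), (330, 368)]
60 305 344
70 305 344
80 305 344
90 305 344
100 309 344
110 337 344
120 333 344
130 333 344
140 333 334
150 316 322
160 316 323
170 316 323
180 317 323
190 0 0
200 0 0
210 0 0
[ 0.49635673 -0.03650279  0.25235723] [[0.027, 0.917, 0.398], [1.0, -0.029, -0.0], [0.011, 0.398, -0.917]] 5.1 [-0.8642854   0.40889758 -1.1646789 ] 0.04805609949892025
```

View pics/c7.png

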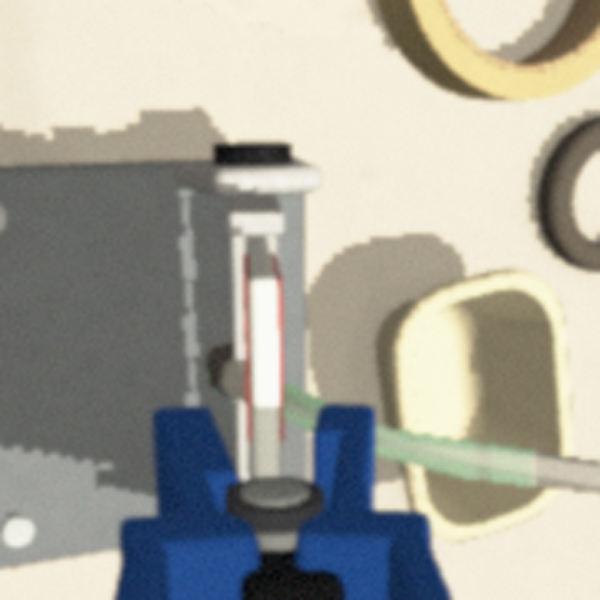

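The plate edge (u 316–323) is centred between the jaws (288–351), so the fit is square. Next I advance along the plate.

```bash
python3 -m crank '[{"dr":[0,0,0],"dp":[0.0035,0,-0.0094],"claw":40},{"dr":[0,0,0],"dp":[0.0071,0,-0.0187],"claw":40},{"dr":[0,0,0],"dp":[0.0071,0,-0.0187],"claw":40}]'; python3 -m crank '[{"dr":[0,0,0],"dp":[0.0014,0,-0.0037],"claw":40},{"dr":[0,0,0],"dp":[0.0021,0,-0.0056],"claw":40},{"dr":[0,0,0],"dp":[0.0021,0,-0.0056],"claw":40}]'
```

```text
t: 5.5
eef_pos: [0.5032, -0.0361, 0.2319]
tcp_rot: [2.029, 1.97, 0.42]
contact_force: [0.1, 0.5, -1.3]
grip_width: 0.0483
grip_force: 68.2
t: 5.8
eef_pos: [0.5048, -0.036, 0.2295]
tcp_rot: [2.025, 1.969, 0.421]
contact_force: [-19.2, 1.5, 25.2]
grip_width: 0.0482
grip_force: 73.6
```

```bash
python3 -m crank '[{"dr":[0,0,0],"dp":[-0.0028,0,0.0075],"claw":40},{"dr":[0,0,0],"dp":[-0.0028,0,0.0075],"claw":40},{"dr":[0,0,0],"dp":[-0.0028,0,0.0075],"claw":40}]'
python3 - <<'E'
from h import *
s=env.observe()
im=env.capture("wrist")[:,:,::-1];cv2.imwrite("pics/w5.png",im);im=im.astype(int)
m=(im[:,:,0]>im[:,:,2]+40)&(im[:,:,0]>im[:,:,1]+25);m[:,:230]=0;m[:,400:]=0
for v in(183,190,200,210,220,300,340): 
    d=np.flatnonzero(np.diff(np.r_[0,m[v].astype(int),0]));print(v,[(int(a),int(b)-1) for a,b in zip(d[::2],d[1::2]) if b-a>3])
for v in range(130,215,6): 
    w=np.flatnonzero(im[v,305:332].min(1)>190)+305;r=np.flatnonzero(im[v,305:335,2]>im[v,305:335,1]+50)+305;print(v,(w.min(),w.max()) if len(w) else 0,r)
print(s["eef_pos"],s["contact_force"],Ro.from_rotvec(s["tcp_rot"]).as_matrix().round(3).tolist())
W=cam("wrist",s);print([proj(W,[.5337,y,.152]).round(1) for y in(.0115,-.02)])
E
```

```text
t: 6.1
eef_pos: [0.5027, -0.0362, 0.2349]
tcp_rot: [2.028, 1.969, 0.421]
contact_force: [-0.3, -0.1, -1.1]
grip_width: 0.0479
grip_force: 66.0
183 [(287, 302), (337, 351)]
190 [(287, 305), (335, 351)]
200 [(287, 309), (334, 351)]
210 [(288, 307), (337, 351)]
220 [(277, 315), (330, 368)]
300 [(265, 288), (365, 391)]
340 [(269, 284), (374, 389)]
130 (np.int64(310), np.int64(326)) []
136 (np.int64(311), np.int64(323)) []
142 (np.int64(311), np.int64(312)) []
148 (np.int64(311), np.int64(312)) []
154 (np.int64(311), np.int64(324)) [325]
160 (np.int64(311), np.int64(324)) [325 326]
166 (np.int64(312), np.int64(324)) [325 326]
172 (np.int64(317), np.int64(324)) [325 326]
178 (np.int64(317), np.int64(324)) [326]
184 (np.int64(317), np.int64(324)) [315 326]
190 (np.int64(312), np.int64(313)) []
196 (np.int64(312), np.int64(313)) []
202 (np.int64(313), np.int64(313)) []
208 0 []
214 0 []
[ 0.50266055 -0.0362482   0.23487935] [-0.26250463 -0.12094279 -1.05760101] [[0.027, 0.917, 0.398], [1.0, -0.029, 0.0], [0.012, 0.398, -0.917]]
[array([318.9, 147.5]), array([320.7, 196.4])]
```

Run:
```python
from h import *
import json
W2,W3,W4=[cam("wrist",json.load(open(f"s{i}.json"))) for i in(2,3,4)]
print("transition",tri((W2,(528,91)),(W3,(410,180)),(W4,(400.5,201))),tri((W2,(528,91)),(W3,(410,180))))
for name,P,uv in(("w3",W3,(360,172.5)),("w3b",W3,(338,161)),("w4",W4,(339,186))):
  for z in(.03,.05,.07,.09,.11,.13): X=atz(P,uv,z);print(name,X.round(3),proj(W2,X).round(1))
# clamp jaw tips now: heights at stall
# edge from w2..w4 : far corner tri
print("corner",tri((W2,(426.5,8.3)),(W3,(327,123.5)),(W4,(319.5,142.6))))
```

```text
transition (array([ 0.63665208, -0.05532172,  0.11918291]), array([0.0112795])) (array([ 0.63625799, -0.05390983,  0.12806165]), array([0.00236782]))
w3 [ 0.625 -0.067  0.03 ] [468.6 101.8]
w3 [ 0.615 -0.061  0.05 ] [467.6  97.7]
w3 [ 0.605 -0.056  0.07 ] [466.5  93.1]
w3 [ 0.595 -0.05   0.09 ] [465.2  87.9]
w3 [ 0.586 -0.045  0.11 ] [463.8  82.1]
w3 [ 0.576 -0.039  0.13 ] [462.2  75.5]
w3b [ 0.594 -0.049  0.03 ] [444.5  86.3]
w3b [ 0.586 -0.044  0.05 ] [443.5  82.2]
w3b [ 0.578 -0.039  0.07 ] [442.4  77.5]
w3b [ 0.57  -0.035  0.09 ] [441.2  72.3]
w3b [ 0.562 -0.03   0.11 ] [439.8  66.4]
w3b [ 0.553 -0.025  0.13 ] [438.2  59.8]
w4 [ 0.606 -0.06   0.03 ] [453.3  96.5]
w4 [ 0.596 -0.054  0.05 ] [451.9  91.2]
w4 [ 0.587 -0.047  0.07 ] [450.3  85.4]
w4 [ 0.578 -0.041  0.09 ] [448.6  78.8]
w4 [ 0.568 -0.034  0.11 ] [446.6  71.4]
w4 [ 0.559 -0.028  0.13 ] [444.3  62.9]
corner (array([0.53514964, 0.01126605, 0.15126481]), array([0.00092074]))
```

```bash
P='from h import *
s=env.observe();R=Ro.from_rotvec(s["tcp_rot"]).as_matrix();print(np.round(s["eef_pos"],4),"F",np.round(s["contact_force"],2),"T",np.round(s["wrist_torque"],3),"Ftool",np.round(R.T@s["contact_force"],2))'
python3 -c "$P"
python3 -m crank '[{"dr":[0,0,0],"dp":[0.0014,0,-0.0037],"claw":40},{"dr":[0,0,0],"dp":[0.0014,0,-0.0037],"claw":40}]' >/dev/null; python3 -c "$P"
python3 -m crank '[{"dr":[0,0,0],"dp":[0.0004,0,-0.0009],"claw":40},{"dr":[0,0,0],"dp":[0.0004,0,-0.0009],"claw":40}]' >/dev/null; python3 -c "$P"
python3 -m crank '[{"dr":[0,0,0],"dp":[0.0004,0,-0.0009],"claw":40},{"dr":[0,0,0],"dp":[0.0004,0,-0.0009],"claw":40}]' >/dev/null; python3 -c "$P"
```

```text
[ 0.5026 -0.0362  0.2347] F [ 0.02  0.75 -0.73] T [0.042 0.32  0.033] Ftool [ 0.75 -0.29  0.68]
[ 0.5041 -0.0362  0.2309] F [-0.25 -0.6  -1.53] T [-0.023  0.216  0.032] Ftool [-0.62 -0.82  1.31]
[ 0.5043 -0.0362  0.2302] F [-0.86  0.98  0.16] T [-0.02   0.421 -0.012] Ftool [ 0.96 -0.75 -0.49]
[ 0.5045 -0.0361  0.23  ] F [-6.32  0.32  6.71] T [ 0.02   0.914 -0.024] Ftool [ 0.23 -3.14 -8.67]
```

Run:
```python
from h import *
import json
s=env.observe(); json.dump({k:np.array(s[k]).tolist() for k in("eef_pos","tcp_rot","joint_positions")},open("s6.json","w"))
for n in("wrist","scene","top"): cv2.imwrite(f"pics/{n}6.png",env.capture(n)[:,:,::-1])
w=cv2.imread("pics/wrist6.png");h=cv2.cvtColor(w,cv2.COLOR_BGR2HSV)
m=(h[:,:,0]>4)&(h[:,:,0]<18)&(h[:,:,1]>150)&(h[:,:,2]>120);ys,xs=np.nonzero(m);print("orange",len(ys),np.c_[xs,ys][:10].tolist())
c=np.zeros((600,800,3),np.uint8)
c[:,:480]=cv2.resize(w[110:310,250:410],(480,600),interpolation=2)
c[:300,490:790]=cv2.resize(cv2.imread("pics/scene6.png")[150:230,270:350],(300,300),interpolation=2)
c[305:595,490:790]=cv2.resize(cv2.imread("pics/top6.png")[150:223,260:335],(300,290),interpolation=2)
cv2.imwrite("pics/c8.png",c)
```

```text
orange 243 [[328, 245], [330, 245], [331, 245], [332, 245], [326, 246], [327, 246], [328, 246], [329, 246], [330, 246], [331, 246]]
```

View pics/c8.png

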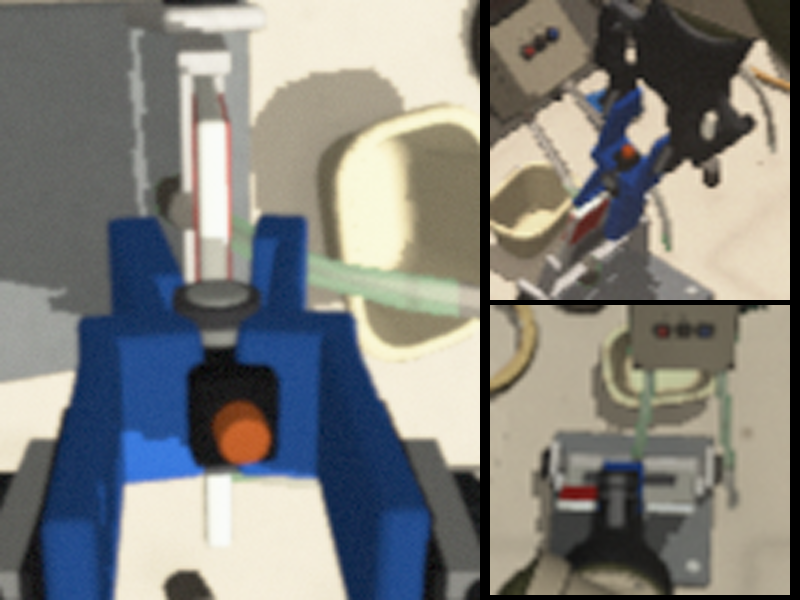

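The wrist and scene crops show the orange pin standing out at (240,435) of the crop, so the clamp is home at about 9 N. Now I let go gradually while keeping it pressed.

```bash
python3 -m crank '[{"dr":[0,0,0],"dp":[0.0005,0,-0.0014],"claw":40},{"dr":[0,0,0],"dp":[0.0005,0,-0.0014],"claw":60}]'; python3 -m crank '[{"dr":[0,0,0],"dp":[0.0004,0,-0.0009],"claw":62},{"dr":[0,0,0],"dp":[0.0004,0,-0.0009],"claw":62}]'
```

```text
t: 7.1
eef_pos: [0.5053, -0.0362, 0.2291]
tcp_rot: [2.026, 1.968, 0.422]
contact_force: [-5.8, 0.1, 10.3]
grip_width: 0.0514
grip_force: 20.9
t: 7.3
eef_pos: [0.5057, -0.0362, 0.2284]
tcp_rot: [2.026, 1.968, 0.422]
contact_force: [-8.7, 1.3, 11.6]
grip_width: 0.053
grip_force: 20.4
```

Pressed at about 14 N while opening. Continuing the same way.

```bash
python3 -m crank '[{"dr":[0,0,0],"dp":[0.0004,0,-0.0011],"claw":65},{"dr":[0,0,0],"dp":[0.0005,0,-0.0014],"claw":67},{"dr":[0,0,0],"dp":[0.0005,0,-0.0014],"claw":67}]'; python3 -m crank '[{"dr":[0,0,0],"dp":[0.0004,0,-0.0009],"claw":69},{"dr":[0,0,0],"dp":[0.0007,0,-0.0019],"claw":71},{"dr":[0,0,0],"dp":[0.0007,0,-0.0019],"claw":71}]'
python3 -c '
from h import *
h=cv2.cvtColor(env.capture("wrist"),cv2.COLOR_RGB2HSV);m=(h[:,:,0]>4)&(h[:,:,0]<18)&(h[:,:,1]>150)&(h[:,:,2]>120);print("orange",m[200:300].sum())'
```

```text
t: 7.6
eef_pos: [0.5063, -0.0362, 0.2268]
tcp_rot: [2.026, 1.968, 0.422]
contact_force: [-5.8, 0.3, 8.7]
grip_width: 0.0573
grip_force: 13.5
t: 7.9
eef_pos: [0.5071, -0.0362, 0.225]
tcp_rot: [2.026, 1.968, 0.422]
contact_force: [-6.2, 0.6, 10.0]
grip_width: 0.0605
grip_force: 12.6
orange 267
```

```bash
python3 -m crank '[{"dr":[0,0,0],"dp":[0.0005,0,-0.0014],"claw":72},{"dr":[0,0,0],"dp":[0.0009,0,-0.0023],"claw":74},{"dr":[0,0,0],"dp":[0.0011,0,-0.0028],"claw":75}]'; python3 -m crank '[{"dr":[0,0,0],"dp":[0.0005,0,-0.0014],"claw":77},{"dr":[0,0,0],"dp":[0.0007,0,-0.0019],"claw":80},{"dr":[0,0,0],"dp":[0.0007,0,-0.0019],"claw":80}]'
python3 -c '
from h import *
h=cv2.cvtColor(env.capture("wrist"),cv2.COLOR_RGB2HSV);m=(h[:,:,0]>4)&(h[:,:,0]<18)&(h[:,:,1]>150)&(h[:,:,2]>120);print("orange",m[200:300].sum())'
```

```text
t: 8.25
eef_pos: [0.5089, -0.0364, 0.223]
tcp_rot: [2.024, 1.966, 0.424]
contact_force: [-7.4, 2.4, 16.4]
grip_width: 0.0639
grip_force: 12.4
t: 8.55
eef_pos: [0.5091, -0.0364, 0.2198]
tcp_rot: [2.026, 1.968, 0.422]
contact_force: [-2.5, 0.5, 6.1]
grip_width: 0.0685
grip_force: 3.9
orange 295
```

```bash
python3 -m crank '[{"dr":[0,0,0],"dp":[0.0005,0,-0.0014],"claw":84},{"dr":[0,0,0],"dp":[0.0011,0,-0.0028],"claw":90},{"dr":[0,0,0],"dp":[0.0011,0,-0.0028],"claw":100},{"dr":[0,0,0],"dp":[0.0011,0,-0.0028],"claw":100},{"dr":[0,0,0],"dp":[0.0011,0,-0.0028],"claw":100}]'
cat > chk.py <<'E'
from h import *
s=env.observe();im=env.capture("wrist")[:,:,::-1];cv2.imwrite("pics/chk.png",im)
h=cv2.cvtColor(np.ascontiguousarray(im),cv2.COLOR_BGR2HSV);m=(h[:,:,0]>4)&(h[:,:,0]<18)&(h[:,:,1]>150)&(h[:,:,2]>120);m[:200]=0;m[300:]=0
ys,xs=np.nonzero(m);print("orange",len(ys),xs.min(),xs.max(),ys.min(),ys.max())
im=im.astype(int);m=(im[:,:,0]>im[:,:,2]+40)&(im[:,:,0]>im[:,:,1]+25);m[:,:200]=0;m[:,440:]=0
for v in(190,200,220,240,280,300,320,340): 
    d=np.flatnonzero(np.diff(np.r_[0,m[v].astype(int),0]));print(v,[(int(a),int(b)-1) for a,b in zip(d[::2],d[1::2]) if b-a>3])
print(s["contact_force"],s["grip_width"])
E
python3 chk.py
```

```text
t: 9.1
eef_pos: [0.5097, -0.0362, 0.2164]
tcp_rot: [2.028, 1.969, 0.421]
contact_force: [-1.0, -0.6, -0.2]
grip_width: 0.0853
grip_force: 0.0
orange 304 316 333 258 279
190 [(298, 313), (329, 341)]
200 [(297, 313), (328, 344)]
220 [(294, 306), (339, 350)]
240 [(268, 314), (333, 381)]
280 [(244, 314), (335, 361), (364, 413)]
300 [(231, 278), (375, 426)]
320 [(232, 271), (385, 423)]
340 [(234, 263), (395, 421)]
[-1.04955915 -0.58804647 -0.17752655] 0.08534961867513144
```

```bash
python3 -m crank '[{"dr":[0,0,0],"dp":[-0.0035,0,0.0094],"claw":100},{"dr":[0,0,0],"dp":[-0.0088,0,0.0234],"claw":100}]'; python3 -m crank '[{"dr":[0,0,0],"dp":[-0.01,0,0.028],"claw":100},{"dr":[0,0,0],"dp":[-0.025,0,0.065],"claw":100},{"dr":[0,0,0],"dp":[-0.04,0,0.105],"claw":100},{"dr":[0,0,0],"dp":[-0.04,0,0.105],"claw":100},{"dr":[0,0,0],"dp":[-0.04,0,0.105],"claw":100}]'
python3 - <<'E'
from h import *
s=env.observe();im=env.capture("wrist")[:,:,::-1].copy();sc=env.capture("scene")[:,:,::-1].copy()
cv2.imwrite("pics/w9.png",im);cv2.imwrite("pics/sc9.png",sc)
for n,i in(("w",im),("s",sc)):
    h=cv2.cvtColor(i,cv2.COLOR_BGR2HSV);b=(h[:,:,0]>100)&(h[:,:,0]<122)&(h[:,:,1]>150)&(h[:,:,2]>60)
    if n=="s": b[:150]=0;b[240:]=0;b[:,:270]=0;b[:,345:]=0
    k,l,st,c=cv2.connectedComponentsWithStats(b.astype(np.uint8));print(n,[(st[j].tolist(),c[j].round(1).tolist()) for j in range(1,k) if st[j,4]>60])
    o=(h[:,:,0]>4)&(h[:,:,0]<18)&(h[:,:,1]>150)&(h[:,:,2]>120);k,l,st,c=cv2.connectedComponentsWithStats(o.astype(np.uint8));print("orange",[(st[j].tolist()) for j in range(1,k) if st[j,4]>6])
W=cam("wrist",s);d=np.array([.353,0,-.935]);
for y in(-.0525,-.0375,-.0225):
  e=np.array([.5337,y,.152]);print(y,"edge",proj(W,e).round(1),"handle end",proj(W,e-d*.088).round(1))
E
```

```text
t: 9.35
eef_pos: [0.5006, -0.0362, 0.2401]
tcp_rot: [2.028, 1.97, 0.42]
contact_force: [-0.0, -0.5, 0.4]
grip_width: 0.0855
grip_force: 0.0
t: 9.85
eef_pos: [0.4606, -0.0362, 0.3459]
tcp_rot: [2.026, 1.968, 0.421]
contact_force: [0.2, -0.1, -1.1]
grip_width: 0.0855
grip_force: 0.0
w [([273, 152, 40, 71, 1457], [292.3, 186.9]), ([322, 152, 43, 69, 1436], [343.9, 186.1])]
orange [[313, 183, 10, 10, 86]]
s []
orange []
-0.0525 edge [318.1 190.5] handle end [320.9 224.4]
-0.0375 edge [317.5 176.1] handle end [320.2 205.9]
-0.0225 edge [316.9 161.2] handle end [319.4 186.6]
```

```bash
python3 -m crank '[{"dr":[0,0,0],"dp":[-0.03,0,0.03],"claw":100},{"dr":[0,0,0],"dp":[-0.03,0,0.03],"claw":100},{"dr":[0,0,0],"dp":[0,0,0],"claw":100},{"dr":[0,0,0],"dp":[0,0,0],"claw":100},{"dr":[0,0,0],"dp":[0,0,0],"claw":100},{"dr":[0,0,0],"dp":[0,0,0],"claw":100},{"dr":[0,0,0],"dp":[0,0,0],"claw":100}]' | head -2
python3 - <<'E'
from h import *
im=env.capture("wrist")[:,:,::-1].copy()
h=cv2.cvtColor(im,cv2.COLOR_BGR2HSV)
for lo,hi in((100,122),(4,18)):
    b=(h[:,:,0]>lo)&(h[:,:,0]<hi)&(h[:,:,1]>150)&(h[:,:,2]>60);k,l,st,c=cv2.connectedComponentsWithStats(b.astype(np.uint8));print([(st[j].tolist(),c[j].round(1).tolist()) for j in range(1,k) if st[j,4]>30])
E
```

```text
t: 10.65
eef_pos: [0.4608, -0.0362, 0.3454]
[([273, 152, 41, 71, 1469], [292.5, 187.1]), ([322, 152, 44, 69, 1459], [344.1, 186.4]), ([171, 260, 17, 19, 99], [179.6, 269.3])]
[([312, 181, 13, 13, 130], [318.0, 187.2])]
```

The clamp hasn't moved, the pin is still out and the robot is clear, so I'm handing in.

```bash
python3 -c '
from workcell import env
print(env.close_job())'
```

```text
the job is handed in; nothing more can be done
None
```

The blue clamp is clipped near the middle of the red-tagged cassette's top edge with its orange pin standing out. The arm is clear, and I handed the job in at about 11 s on the robot clock; no verdict came back.

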